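# Tap two jammed wheels out of a feed flask into a bin

## Robot

A 6-joint arm with a two-finger parallel gripper is mounted at the origin on a cart in front of the work surface, level with it; the furniture and walls round the work are solid. World frame = base frame: x ahead of the robot, y to its left, z up, the work surface at z = 0. Lengths are in m, angles in rad, forces in N, time in s.
With the tool pointing down it reaches from about 0.3 to 0.875 m from the base axis. Payload 4.2 kg.
Tool frame: the origin (TCP) lies on the centre line of the jaws, within the pads' length; the fingertips stand 8 mm ahead of it and the grasp point (between the pads) lies 11 mm behind it (env.nose_length is the z of the fingertips in the tool frame, in m); z points along the fingers, y is the direction in which the jaws open and shut (so a half turn about z gives the same grasp; the last joint's range is limited). The gripper opens to 85 mm and grips with 20 to 120 N. Pads are 22 mm wide; open, the fingers measure 114 mm over their backs; the gripper's body (76 mm by 85 mm) begins 54 mm behind the grasp point. The pads swing forward as they close: fully open they stand 13 mm farther back than shut.
Start: joints at [-1.238, 0.32, 1.565, -0, 1.257, -0.02], TCP at [0.199, -0.54, 0.239] pointing down, gripper open.
Joint ranges: [-3.11, 3.11], [-0.84, 2.01], [0.21, 2.61], [-1.34, 4.49], [0.05, 2.63], [-2.56, 2.56]. Speed limits (rad/s): [2.57, 2.57, 3.14, 3.14, 3.14, 3.14].

## Interface

Orientations are given as a unit quaternion [x, y, z, w].
In Python, from station import env, imaging gives the robot as it stands. Calls block until the motion is done:
- env.move_pose(position, orientation): joint-space move of the TCP to a pose.
- env.line_to(position, rotation=None, feed=0.15, guard=None): straight line of the TCP; rotation=None keeps the orientation; feed is the mean speed in m/s. With guard (N) it stops when the force on the tool has changed by that much, and returns True; else False.
- env.move_j(angles): joint-space move.
- env.ungrasp() and env.grab(): open the fingers fully, or close them until they stop; the grip force is fixed at half the most.
- env.sleep(seconds).
- env.ik(position, orientation): joint angles nearest the present ones, or None.
- imaging.read_camera(name): name is "scene" or "side" or "wrist"; returns a dict with "frame" (384x512x3 uint8, red, green, blue), "depth" (384x512 float32, m along the optical axis (not along the pixel's ray), 0 where there is no reading), "fx", "fy", "cx", "cy" (pixels), "pose" (4x4, takes a point from camera to world coordinates). Camera axes: x right, y down, z forward; pixel columns grow to the right and rows downward; lengths in m; the calibration is good to about 2 mm. The wrist camera is an equidistant fisheye: a pixel r from the principal point sees the ray r / f radians off the axis. A picture is of the moment at which its call begins.
A pose or a line that the arm cannot do raises env.IKError and nothing moves.
- env.job_done(): hands the job in, once; it reports no verdict.
Readings, each from a call of its own:
- env.get_time_s(): time.
- env.get_joints(): joint angles.
- env.get_joint_velocities(): joint speeds.
- env.get_joint_torque(): joint torques, N m.
- env.get_eef_pos(): TCP position.
- env.get_tcp_rot(): TCP orientation.
- env.get_contact_force(): force on the tool from outside, world axes, zero at the start.
- env.get_moment(): the same for the moment, N m.
- env.get_opening(): finger opening in m.
Only numpy, scipy, OpenCV 4.12 (cv2) and the standard library are available. Lean on these libraries where they do the work, as an engineer would, in place of code of your own. Each camera call takes 0.05 s, during which the arm holds its last target.

## Task

Two yellow wheels have wedged side by side in the neck of the blue tilted feed flask. Set the grey bin upright on the trolley with its opening under the flask's mouth, then tap the side of the flask, gently and as often as it takes, until both wheels have dropped into the bin. Free the wheels by tapping only, never by touching them, and leave the bin standing under the mouth and the drilled block, the brown slide block and everything else where they are.

Things in the scene. Friction and masses are not known exactly. Their poses are not given: they have to be found in the camera images.
- mouth (a point): Middle of the flask's open mouth, 112 mm above the trolley; fixed to the stand, so tapping does not move it. Axes: z up, x level to the back of the stand, y level to the flask's left. Mouth 63 mm wide (y), 27 mm deep (x). The wheels drop out down and a little forward, landing 10 to 60 mm in front (-x) of it.
- stand: Grey steel stand, fixed. Its origin is on the trolley straight below mouth, with the same axes. Its base plate (150 mm wide) and post begin 75 mm behind the origin (+x) and end at 135 mm; the space in front of them under the mouth is free.
- flask: Blue flask with clear front, 184 wide, 150 long, 35 thick (mm), neck down, leaning back 22 degrees; top edge 255 mm above the trolley. It rocks sideways on a sprung pivot (the origin, 35 mm up from the mouth) and springs back; z runs up along it, y to its left. A tap pad gives 0.5 N per mm up to a stop at 22 mm; taps of 12 to 18 mm free the wheels, mostly in 1 to 5. Over 60 N is too hard.
- tap_left (a point): Middle of the outer face of the black rubber tap pad on the flask's left side (+y), about 225 mm above the trolley; pad 50 mm long, 22 mm wide, its face looks level along +y of mouth. Tap it towards -y of mouth, e.g. with shut fingers.
- tap_right (a point): The same on the right side (-y); tap it towards +y of mouth.
- wheel_a: Yellow wheel, 56 mm across, 22 mm thick, wedged beside the other just above the neck (about 165 mm over the trolley) at the start; origin at the middle of one flat face, z along its axle.
- wheel_b: The other yellow wheel, the same.
- bin_centre (a point): Middle, half-way up, of the loose open grey bin: outside 158 (its x) by 220 (y) by 86 mm high, inside 128 by 188 mm; about 0.3 kg. Walls upright, 11 mm thick with their lip; their middles are 69.5 mm (x) and 99.5 mm (y) from the centre, the top edge 42 mm above it. Hold it by a wall from above. A heap of parts up to 100 mm high lies between bin and flask.
- plate: Bystander: loose grey drilled steel block with an upright stub, 34 x 82 mm, 57 mm high; origin under its middle.
- slide: Bystander: loose brown slide block 87 x 58 x 22 mm; origin under its middle.

How it is judged:
By the outcome, as a careful person would: the job done as asked, in the order asked, and still so for the second after the job is handed in, with the robot touching nothing.
It also fails if it takes over 72 s, if anything falls off the work surface, if the arm or the gripper's body presses on something with over 40 N, if the wrist force passes 120 N, or if a joint passes its speed limit or range.

## Working session

There is one attempt and no reset: what is moved stays moved. The work goes in short steps, each a Python script; the robot and the scene stay as the last script left them, time stands still between calls to the robot, and variables do not carry over. Pictures are saved under pics/ and viewed, and the job is handed in when it is done.

```bash
ls; mkdir -p pics; python3 - <<'E'
from station import env, imaging
import cv2,numpy as np
for n in ["scene","side","wrist"]:
    c=imaging.read_camera(n)
    cv2.imwrite(f"pics/{n}0.png",c["frame"][:,:,::-1])
    np.savez(f"{n}0.npz",**c)
    print(n,c["fx"],c["fy"],c["cx"],c["cy"],np.round(c["pose"],3).tolist(),(c["depth"]>0).mean())
print(env.get_time_s(),env.get_eef_pos(),env.get_tcp_rot(),env.nose_length)
E
```

```text
pics
scene 486.5213010568605 486.5213010568605 257.5312116750747 195.11004421648718 [[0.646, -0.564, 0.515, -0.361], [-0.764, -0.49, 0.42, -0.72], [0.015, -0.664, -0.747, 1.363], [0.0, 0.0, 0.0, 1.0]] 0.8996938069661459
side 444.8745961682763 444.8745961682763 259.6912597992776 192.36379386597451 [[0.446, 0.763, -0.467, 1.091], [0.895, -0.383, 0.229, -0.323], [-0.005, -0.52, -0.854, 1.277], [0.0, 0.0, 0.0, 1.0]] 0.9960428873697916
wrist 297.3186396354542 297.3186396354542 256.6206048377007 190.27054528368652 [[0.346, -0.899, -0.27, 0.268], [-0.938, -0.332, -0.098, -0.514], [-0.001, 0.288, -0.958, 0.373], [0.0, 0.0, 0.0, 1.0]] 0.9928843180338541
0.15 [ 0.19856242 -0.53926352  0.23868018] [ 9.84485742e-01  1.75463306e-01 -9.61911110e-05 -6.65265820e-04] 0.008
```

View pics/scene0.png

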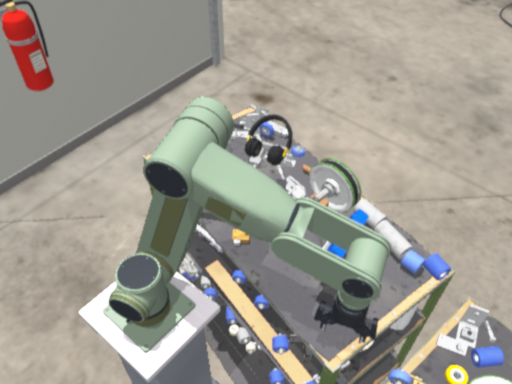

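View pics/side0.png

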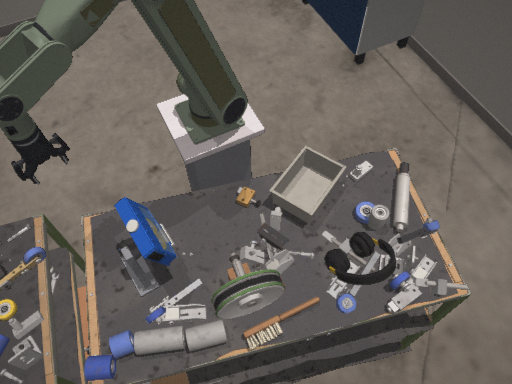

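View pics/wrist0.png

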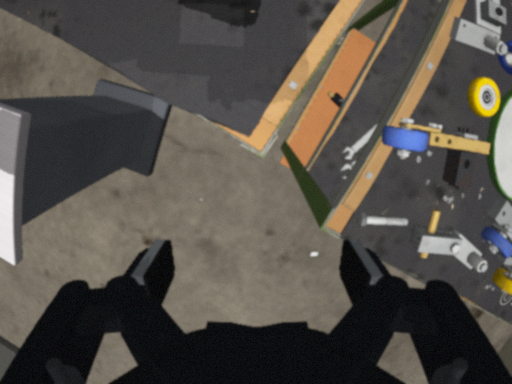

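The side view shows the blue flask at about (147,230) and the grey bin at (308,185), with the heap between them near (250,280). The scene view is blocked by the arm. I'll build a point cloud from the side camera.

```bash
cat > h.py <<'E'
import numpy as np,cv2
def load(n): 
    d=np.load(n); return {k:d[k] for k in d}
def cloud(c):
    h,w=c["depth"].shape; u,v=np.meshgrid(np.arange(w),np.arange(h)); z=c["depth"]
    P=np.stack([(u-c["cx"])/c["fx"]*z,(v-c["cy"])/c["fy"]*z,z],-1)
    W=P@c["pose"][:3,:3].T+c["pose"][:3,3]; W[z==0]=np.nan
    return W
def ray(c,u,v,zp):
    d=c["pose"][:3,:3]@np.array([(u-c["cx"])/c["fx"],(v-c["cy"])/c["fy"],1]); o=c["pose"][:3,3]
    return o+d*(zp-o[2])/d[2]
E
python3 - <<'E'
from h import *
c=load("side0.npz"); W=cloud(c)
f=c["frame"]
crop=f[110:330,80:350]; cv2.imwrite("pics/sc.png",cv2.resize(crop[:,:,::-1],None,fx=2.9,fy=2.7,interpolation=cv2.INTER_CUBIC))
# topdown height and color; x up, y left; 2mm
img=np.zeros((400,600,3),np.uint8); H=np.full((400,600),-1.)
# x in .1..0.9, y in .6..-.6
for (x,y,z),col in zip(W.reshape(-1,3),f.reshape(-1,3)):
    if not(x==x): continue
    i=int((0.95-x)/.002); j=int((0.6-y)/.002)
    if 0<=i<400 and 0<=j<600 and z<0.4 and z>H[i,j]-1e-9: H[i,j]=z; img[i,j]=col[::-1]
for i in range(0,400,50): cv2.putText(img,f"{.95-i*.002:.2f}",(0,i+8),0,.35,(0,0,255))
for j in range(0,600,50): cv2.putText(img,f"{.6-j*.002:.1f}",(j,398),0,.35,(0,0,255))
hh=cv2.applyColorMap(np.clip(H*900,0,255).astype(np.uint8),cv2.COLORMAP_JET); hh[H<-.1]=0
cv2.imwrite("pics/td.png",img); cv2.imwrite("pics/tdh.png",hh)
E
```

```text
(no output)
```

View pics/sc.png

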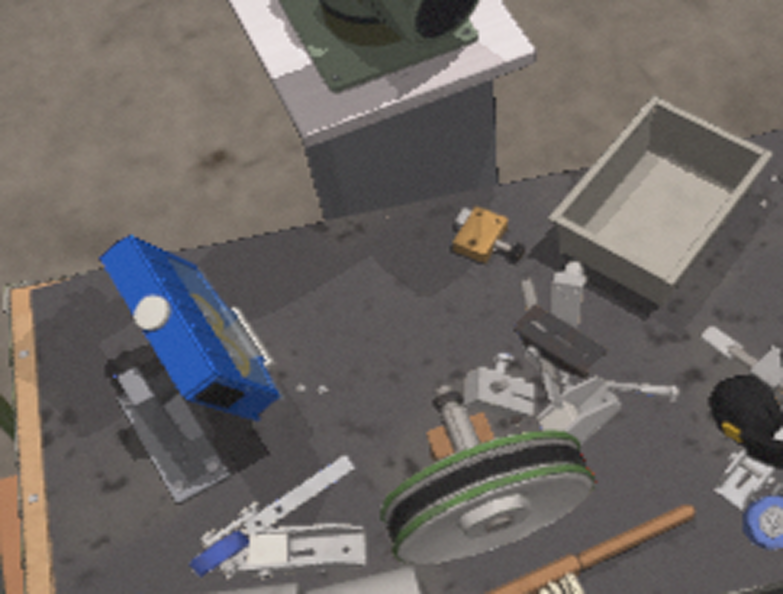

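View pics/td.png

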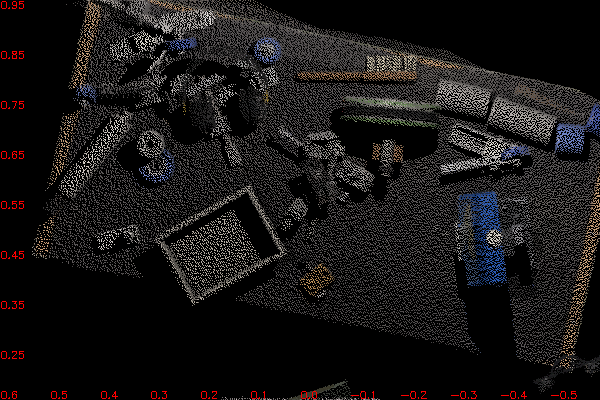

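View pics/tdh.png

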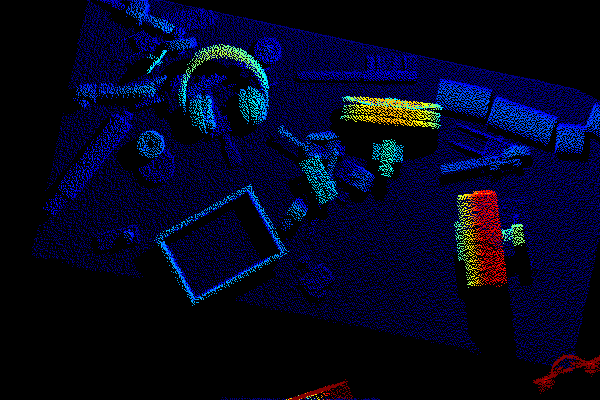

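The view and height map show the flask front facing the bin, roughly world +y. The flask sits at x 0.38–0.57, y −0.28 to −0.40, with its black left pad at crop (215,393). Next I'll measure the bin and flask accurately.

```bash
python3 - <<'E'
from h import *
c=load("side0.npz"); W=cloud(c); f=c["frame"].astype(int); hsv=cv2.cvtColor(c["frame"],cv2.COLOR_RGB2HSV)
X,Y,Z=W[...,0],W[...,1],W[...,2]
# table
t=(X>.35)&(X<.6)&(Y>-.2)&(Y<-.05)&(abs(Z)<.02); print("table z",np.nanmedian(Z[t]))
# bin rim
m=(X>.3)&(X<.65)&(Y>.02)&(Y<.35)&(Z>.078)&(Z<.094)
n,l,s,_=cv2.connectedComponentsWithStats(m.astype(np.uint8),connectivity=8)
k=1+np.argmax(s[1:,4]); P=W[l==k]; print("rim n",len(P),"z",np.median(P[:,2]))
(r)=cv2.minAreaRect((P[:,:2]*1000).astype(np.float32)); print("bin rect",r, cv2.boxPoints(r).round(1).tolist())
# flask blue
b=(hsv[...,0]>100)&(hsv[...,0]<125)&(hsv[...,1]>120)&(X>.3)&(X<.65)&(Y>-.45)&(Y<-.2)
n,l,s,_=cv2.connectedComponentsWithStats(b.astype(np.uint8)); k=1+np.argmax(s[1:,4]); b=l==k
B=W[b]; print("blue",len(B),np.nanmin(B,0),np.nanmax(B,0))
# normals local
for lo,hi in [(.25,.26),(.24,.25),(.22,.24),(.2,.22),(.18,.2),(.15,.18),(.1,.15)]:
    q=B[(B[:,2]>lo)&(B[:,2]<hi)]
    if len(q)>10: print(lo,len(q),np.percentile(q,[2,50,98],axis=0).round(3).tolist())
# black pad: dark & X>.5 near flask
d=(c["frame"].max(-1)<50)&(X>.5)&(X<.62)&(Y>-.42)&(Y<-.25)&(Z>.12)
print("pad",d.sum(),W[d].min(0) if d.any() else 0,W[d].max(0) if d.any() else 0,np.median(W[d],0))
E
```

```text
table z -0.001888032997462874
rim n 669 z 0.0840221950306066
bin rect ((459.0838623046875, 157.68063354492188), (159.77752685546875, 222.19961547851562), 29.351329803466797) [[335.0, 215.39999389648438], [443.8999938964844, 21.700000762939453], [583.2000122070312, 100.0], [474.29998779296875, 293.70001220703125]]
blue 1388 [ 0.3753668  -0.41755037 -0.00374298] [ 0.56960051 -0.31647934  0.26458177]
0.25 588 [[0.388, -0.402, 0.25], [0.49, -0.378, 0.255], [0.561, -0.358, 0.26]]
0.24 314 [[0.386, -0.41, 0.241], [0.495, -0.39, 0.247], [0.564, -0.352, 0.25]]
0.22 189 [[0.386, -0.382, 0.221], [0.488, -0.355, 0.23], [0.565, -0.344, 0.24]]
0.2 75 [[0.381, -0.377, 0.201], [0.511, -0.35, 0.213], [0.566, -0.336, 0.219]]
0.18 65 [[0.38, -0.37, 0.181], [0.559, -0.347, 0.188], [0.564, -0.329, 0.199]]
0.15 101 [[0.38, -0.36, 0.151], [0.559, -0.339, 0.166], [0.562, -0.319, 0.179]]
0.1 24 [[0.479, -0.404, 0.128], [0.523, -0.329, 0.143], [0.561, -0.317, 0.149]]
pad 89 [ 0.56049899 -0.38106768  0.19820784] [ 0.56912882 -0.34621493  0.24997154] [ 0.56677766 -0.36376927  0.22739321]
```

```bash
python3 - <<'E'
from h import *
c=load("side0.npz")
cv2.imwrite("pics/fl.png",cv2.resize(c["frame"][190:300,110:220,::-1],None,fx=5.4,fy=5.4,interpolation=cv2.INTER_CUBIC))
E
```

```text
(no output)
```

View pics/fl.png

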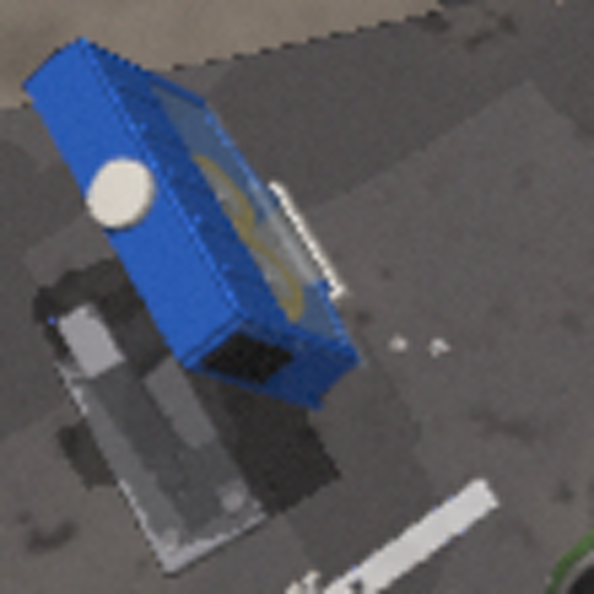

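The zoom shows these features:
- Top face with a cream cap.
- Clear front with two yellow wheels.
- The light mouth lip at about (308,240).
- The dark left pad at (248,352).
- The base plate behind.

I'll fit yaw and mouth position from these.

```bash
python3 - <<'E'
from h import *
c=load("side0.npz"); W=cloud(c); hsv=cv2.cvtColor(c["frame"],cv2.COLOR_RGB2HSV)
X,Y,Z=W[...,0],W[...,1],W[...,2]
b=(hsv[...,0]>100)&(hsv[...,0]<125)&(hsv[...,1]>120)&(X>.36)&(X<.6)&(Y>-.45)&(Y<-.2)&(Z>.238)&(Z<.27)
P=W[b]; r=cv2.minAreaRect((P[:,:2]*1000).astype(np.float32)); print("top",r,cv2.boxPoints(r).round(1).tolist(),len(P))
# plane fit of top
q=P[(P[:,2]>.24)]; C=q.mean(0); n=np.linalg.svd(q-C)[2]; print("topplane normal",n[2], "axis",n[0],C)
# rays for image corners at fl.png (front edge): full-res pixel = 110+u/5.4
p=lambda u,v:(110+(u+.5)/5.4-.5,190+(v+.5)/5.4-.5)
for nm,(u,v),z in [("front far top",(241,318),.255),("front near top",(81,40),.255),("back far",(185,368),.242),("back near",(25,85),.242),
   ("lipA",(272,184),.1),("lipB",(341,296),.1),("plate corner back",(62,365),.004),("plate back far",(170,574),.004),("plate front far",(266,516),.004)]:
    uu,vv=p(u,v); print(nm,ray(c,uu,vv,z).round(4), W[int(round(vv)),int(round(uu))].round(4))
l=(c["frame"].min(-1)>150)&(X>.4)&(X<.56)&(Y>-.33)&(Y<-.26)&(Z>.05)&(Z<.2)
L=W[l]; print("lip",len(L),L.min(0),L.max(0),np.median(L,0)); print(np.linalg.svd(L-L.mean(0))[2][0])
# pts front: clear plane
fm=(X>.40)&(X<.55)&(Y>-.36)&(Y<-.25)&(Z>.10)&(Z<.236)&~b
F=W[fm];print(len(F))
yy=lambda a:np.histogram(a,bins=8)
for lo in np.arange(.1,.24,.02):
    g=F[(F[:,2]>lo)&(F[:,2]<lo+.02)]; print(round(lo,2),len(g),np.median(g,0).round(4) if len(g) else 0)
E
```

```text
top ((471.7488098144531, -380.9210510253906), (193.67857360839844, 45.755184173583984), 6.923407077789307) [[372.8999938964844, -369.8999938964844], [378.3999938964844, -415.29998779296875], [570.5999755859375, -392.0], [565.0999755859375, -346.5]] 949
topplane normal [-0.01856888  0.12784806 -0.99161992] axis [ 0.99299464  0.11811143 -0.00336669] [ 0.48046109 -0.38011917  0.25226331]
front far top [ 0.5596 -0.3588  0.255 ] [ 0.5583 -0.3588  0.2553]
front near top [ 0.3815 -0.3795  0.255 ] [ 0.3829 -0.3784  0.2564]
back far [ 0.5652 -0.391   0.242 ] [ 0.5639 -0.3911  0.2378]
back near [ 0.3851 -0.413   0.242 ] [ 0.3859 -0.413   0.245 ]
lipA [ 0.4105 -0.3219  0.1   ] [ 0.4314 -0.3222  0.1344]
lipB [ 0.491  -0.3119  0.1   ] [ 0.505  -0.311   0.1291]
plate corner back [ 0.4111 -0.4688  0.004 ] [ 0.4144 -0.468   0.0115]
plate back far [ 0.5559 -0.453   0.004 ] [ 5.546e-01 -4.537e-01  3.000e-04]
plate front far [ 0.5483 -0.3951  0.004 ] [ 0.5447 -0.3949 -0.0037]
lip 34 [ 0.42898135 -0.3222407   0.12111349] [ 0.50319352 -0.30987263  0.1343702 ] [ 0.46467102 -0.31605956  0.1272504 ]
[0.9940551  0.10805289 0.01337989]
593
0.1 6 [ 0.4838 -0.3121  0.1188]
0.12 85 [ 0.4713 -0.3181  0.1289]
0.14 102 [ 0.4745 -0.3266  0.1517]
0.16 126 [ 0.4776 -0.3342  0.1705]
0.18 123 [ 0.4759 -0.3428  0.1901]
0.2 64 [ 0.483  -0.348   0.2131]
0.22 87 [ 0.4886 -0.3529  0.227 ]
```

Estimates:
- Mouth at (0.466, −0.328), with stand y along world heading 6.5°.
- tap_left at (0.567, −0.364, 0.2245), seen directly. tap_right at about (0.376, −0.386, 0.2245), by symmetry.
- Bin at (0.459, 0.158), long axis at −60.65°.

I'll check IK for the grasp options.

```bash
cat >> h.py <<'E'
from scipy.spatial.transform import Rotation as R
a=np.deg2rad(6.5); XS=np.array([np.sin(a),-np.cos(a),0]); YS=np.array([np.cos(a),np.sin(a),0]); M=np.array([.466,-.328,0])
def S(x,y,z): return M+XS*x+YS*y+np.array([0,0,z])
def Q(deg):  # tool down, tool x heading deg
    p=np.deg2rad(deg); x=[np.cos(p),np.sin(p),0]; y=[np.sin(p),-np.cos(p),0]
    return R.from_matrix(np.array([x,y,[0,0,-1]]).T).as_quat()
BC=np.array([.459,.158])
E
python3 - <<'E'
from h import *
from station import env
for name,wa,rot in [("far",29.35,67.15),("near",209.35,-112.85)]:
    w=np.deg2rad(wa); g=BC+.0695*np.array([np.cos(w),np.sin(w)])
    for off in (90,-90):
        print(name,off,g)
        for p,yw in [((*g,.20),wa+off),((*g,.055),wa+off),(S(-.135-.0695,0,.185),wa+off+rot),(S(-.135-.0695,0,.055),wa+off+rot),(S(-.1045,0,.055),wa+off+rot)]:
            q=env.ik(np.array(p),Q(yw)); print(np.round(p,3),None if q is None else np.round(q,2))
for h in (6.5,96.5,-83.5,186.5):
    for nm,y in (("R",-.13),("L",.13)):
        q=env.ik(S(.047,y,.217),Q(h)); print(nm,h,None if q is None else np.round(q,2))
E
```

```text
far 90 [0.51957911 0.19206496]
[0.52  0.192 0.2  ] [ 0.33  0.31  1.68 -0.    1.15 -0.18]
[0.52  0.192 0.055] [ 0.33  0.47  1.86 -0.    0.82 -0.18]
[ 0.443 -0.125  0.185] [-0.3   0.19  1.9  -0.    1.06 -1.98]
[ 0.443 -0.125  0.055] [-0.3   0.35  2.07 -0.    0.72 -1.98]
[ 0.454 -0.224  0.055] [-0.48  0.41  1.97 -0.    0.77 -2.17]
far -90 [0.51957911 0.19206496]
[0.52  0.192 0.2  ] None
[0.52  0.192 0.055] None
[ 0.443 -0.125  0.185] [-0.3   0.19  1.9  -0.    1.06  1.16]
[ 0.443 -0.125  0.055] [-0.3   0.35  2.07 -0.    0.72  1.16]
[ 0.454 -0.224  0.055] [-0.48  0.41  1.97 -0.    0.77  0.98]
near 90 [0.39842089 0.12393504]
[0.398 0.124 0.2  ] None
[0.398 0.124 0.055] None
[ 0.443 -0.125  0.185] [-0.3   0.19  1.9  -0.    1.06 -1.98]
[ 0.443 -0.125  0.055] [-0.3   0.35  2.07 -0.    0.72 -1.98]
[ 0.454 -0.224  0.055] [-0.48  0.41  1.97 -0.    0.77 -2.17]
near -90 [0.39842089 0.12393504]
[0.398 0.124 0.2  ] [ 0.27  0.1   1.96 -0.    1.08 -0.24]
[0.398 0.124 0.055] [ 0.27  0.3   2.16 -0.    0.68 -0.24]
[ 0.443 -0.125  0.185] [-0.3   0.19  1.9  -0.    1.06  1.16]
[ 0.443 -0.125  0.055] [-0.3   0.35  2.07 -0.    0.72  1.16]
[ 0.454 -0.224  0.055] [-0.48  0.41  1.97 -0.    0.77  0.98]
R 6.5 [-0.87  0.25  1.73 -0.    1.17  0.59]
L 6.5 [-0.56  0.53  1.28 -0.    1.33  0.9 ]
R 96.5 [-0.87  0.25  1.73 -0.    1.17 -0.99]
L 96.5 [-0.56  0.53  1.28 -0.    1.33 -0.67]
R -83.5 [-0.87  0.25  1.73 -0.    1.17  2.16]
L -83.5 [-0.56  0.53  1.28 -0.    1.33  2.47]
R 186.5 [-0.87  0.25  1.73 -0.    1.17 -2.56]
L 186.5 [-0.56  0.53  1.28 -0.    1.33 -2.24]
```

```bash
python3 - <<'E'
from h import *
from station import env,imaging
p=env.get_eef_pos(); env.line_to(np.array([p[0],p[1],.42]),feed=.3)
w=np.deg2rad(209.35); g=BC+.0695*np.array([np.cos(w),np.sin(w)])
env.move_pose(np.array([*g,.40]),Q(119.35)); print(env.get_time_s())
env.line_to(np.array([*g,.22]),feed=.2)
for n in ("wrist","scene"):
    c=imaging.read_camera(n); cv2.imwrite(f"pics/{n}1.png",c["frame"][:,:,::-1]); np.savez(f"{n}1.npz",**c)
print(env.get_time_s(),env.get_eef_pos())
E
```

```text
3.3583
4.5083 [0.39921812 0.12410957 0.22109929]
```

View pics/wrist1.png

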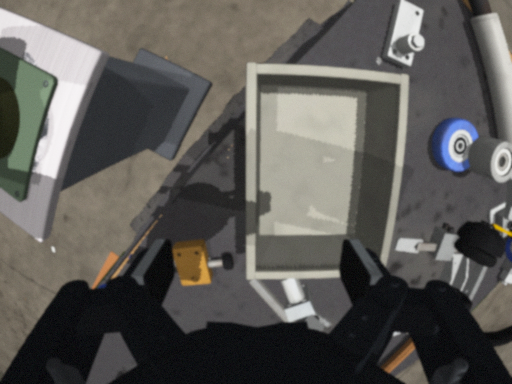

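View pics/scene1.png

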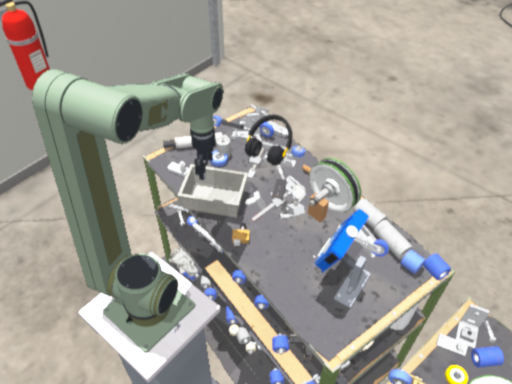

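The wrist view shows the near bin wall at u≈252, centred between the fingers. The brown slide is at (190,262), clear of them. The scene view now sees the flask's right side at about (330,265). I'll cross-check both quickly.

```bash
python3 - <<'E'
from h import *
c=load("scene1.npz"); W=cloud(c); hsv=cv2.cvtColor(c["frame"],cv2.COLOR_RGB2HSV)
X,Y,Z=W[...,0],W[...,1],W[...,2]
m=(X>.3)&(X<.65)&(Y>.0)&(Y<.32)&(Z>.078)&(Z<.094)
n,l,s,_=cv2.connectedComponentsWithStats(m.astype(np.uint8),connectivity=8)
k=1+np.argmax(s[1:,4]); P=W[l==k]; r=cv2.minAreaRect((P[:,:2]*1000).astype(np.float32)); print(len(P),r)
q=W-M; sx=q@XS; sy=q@YS
d=(c["frame"].max(-1)<60)&(sy<-.07)&(sy>-.12)&(sx>0)&(sx<.09)&(Z>.18)&(Z<.27)
print(d.sum(),np.percentile(np.c_[sx[d],sy[d],Z[d]],[5,50,95],axis=0).round(4))
b=(hsv[...,0]>100)&(hsv[...,0]<125)&(hsv[...,1]>120)&(abs(sy)<.13)&(sx>-.05)&(sx<.11)&(Z>.1)
print(np.percentile(np.c_[sx[b],sy[b],Z[b]],[2,50,98],axis=0).round(4))
cv2.imwrite("pics/fl2.png",cv2.resize(c["frame"][190:320,280:400,::-1],None,fx=4.5,fy=4.5,interpolation=cv2.INTER_CUBIC))
E
```

```text
485 ((457.0096435546875, 154.44363403320312), (166.1039276123047, 219.4690399169922), 29.2045841217041)
51 [[ 0.0403 -0.0996  0.2116]
 [ 0.0506 -0.0981  0.228 ]
 [ 0.0608 -0.0954  0.2473]]
[[ 0.0074 -0.0972  0.154 ]
 [ 0.0495 -0.0416  0.2502]
 [ 0.0768  0.0828  0.2617]]
```

View pics/fl2.png

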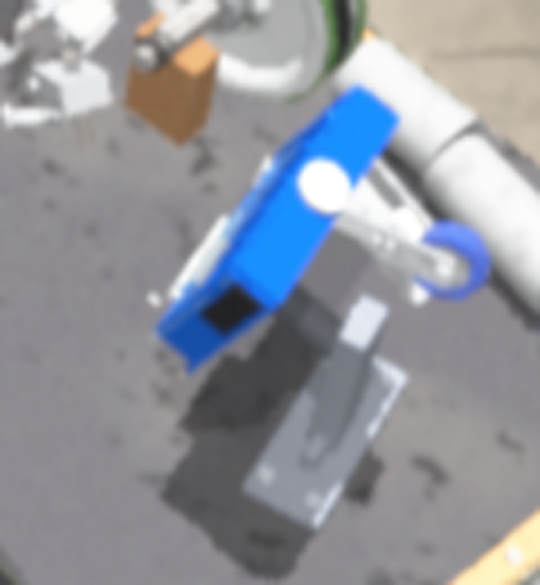

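The right pad shows at crop (230,308) and measures stand (0.050, −0.098, 0.228), which agrees with symmetry. Now I'll grasp the bin.

```bash
python3 - <<'E'
from h import *
from station import env,imaging
w=np.deg2rad(209.3); g=np.array([.4583,.157])+.0695*np.array([np.cos(w),np.sin(w)])
env.line_to(np.array([*g,.056]),feed=.12,guard=8); print(env.get_eef_pos(),env.get_contact_force())
env.grab(); print("open",env.get_opening())
env.line_to(np.array([*g,.12]),feed=.1); print(env.get_contact_force(),env.get_moment(),env.get_opening())
for n in ("wrist","side"):
    c=imaging.read_camera(n); cv2.imwrite(f"pics/{n}2.png",c["frame"][:,:,::-1]); np.savez(f"{n}2.npz",**c)
print(env.get_time_s(),env.get_eef_pos())
E
```

```text
[0.39814507 0.12311716 0.05647054] [-1.06928848  0.10296548 -0.05594793]
open 0.0038672781585221906
[-0.07460276 -0.07126533 -2.69041053] [-0.14308926  0.20202879 -0.04751751] 0.0022552283689773636
7.65 [0.39699155 0.12278971 0.11912469]
```

View pics/wrist2.png

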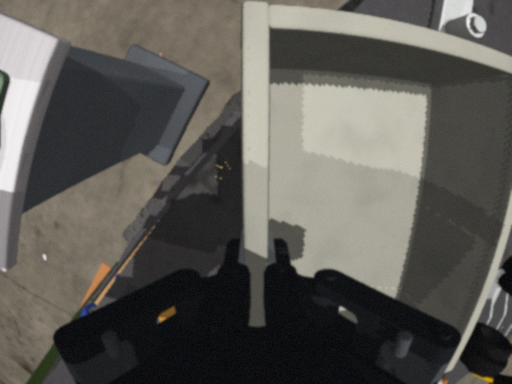

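View pics/side2.png

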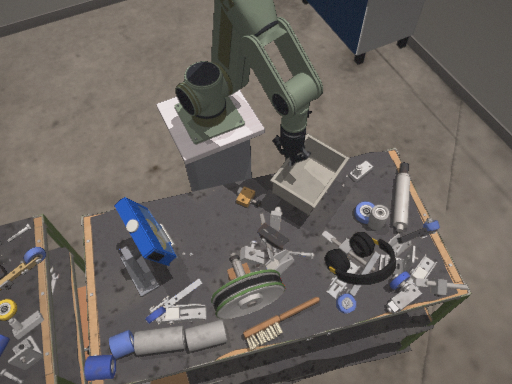

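The bin is lifted and held by the near wall, and the force matches its weight (2.7 N). I'll check its tilt and slip from the side cloud.

```bash
python3 - <<'E'
from h import *
c=load("side2.npz"); W=cloud(c); X,Y,Z=W[...,0],W[...,1],W[...,2]
w=np.deg2rad(29.3); n=np.array([np.cos(w),np.sin(w)]); t=np.array([-n[1],n[0]])
f=c["frame"].astype(int); light=(f.min(-1)>110)&(f.max(-1)-f.min(-1)<40)
q=W[...,:2]-np.array([.457,.1565]); a_=q@n; b_=q@t
for nm,m in [("far",(abs(a_-.07)<.012)&(abs(b_)<.09)),("endA",(abs(b_-.1)<.012)&(abs(a_)<.06)),("endB",(abs(b_+.1)<.012)&(abs(a_)<.06)),("near",(abs(a_+.07)<.012)&(abs(b_)<.1)),("floor",(abs(a_)<.04)&(abs(b_)<.06))]:
    z=Z[m&(Z>.02)&(Z<.2)]; print(nm,len(z),np.percentile(z,[10,50,90,98]).round(4))
E
```

```text
far 148 [0.1301 0.1335 0.1369 0.1384]
endA 708 [0.0605 0.1015 0.1394 0.1454]
endB 468 [0.0655 0.1065 0.1416 0.1461]
near 473 [0.0632 0.1149 0.1583 0.1925]
floor 790 [0.0531 0.0579 0.064  0.1956]
```

The bin droops about 6° towards its far wall and is stable. It will level when set down. I'll carry it slowly and look before going under the mouth.

```bash
python3 - <<'E'
from h import *
from station import env,imaging
p=env.get_eef_pos(); env.line_to(np.array([p[0],p[1],.26]),feed=.12)
env.line_to(S(-.15-.0695,0,.26),Q(6.5),feed=.09)
print(env.get_opening(),env.get_moment())
env.line_to(S(-.15-.0695,0,.12),feed=.12)
for n in ("wrist","side"):
    c=imaging.read_camera(n); cv2.imwrite(f"pics/{n}3.png",c["frame"][:,:,::-1]); np.savez(f"{n}3.npz",**c)
print(env.get_time_s(),env.get_eef_pos(),env.get_contact_force())
E
```

```text
0.002146409371790752 [ 0.19617051 -0.00540869 -0.00342736]
13.1667 [ 0.44166207 -0.11005655  0.12068519] [ 0.33574475  0.33547906 -2.55051514]
```

View pics/side3.png

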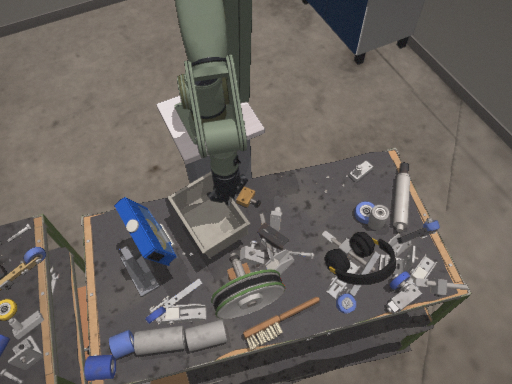

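View pics/wrist3.png

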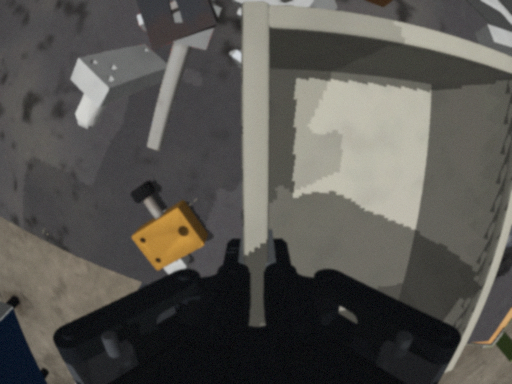

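The bin is held in front of the flask, with its far-left corner at side pixel (172,205) clear of the flask. The orange slide block lies outside the bin wall and clear of it. I'll lower it, then move it under the mouth and set it down.

```bash
python3 - <<'E'
from h import *
from station import env,imaging
w=-.0695
env.line_to(S(-.12+w,0,.12),feed=.1)
r=env.line_to(S(-.12+w,0,.076),feed=.08,guard=6); print(r,env.get_eef_pos(),env.get_contact_force())
r=env.line_to(S(-.036+w,0,.076),feed=.08,guard=8); print(r,env.get_eef_pos(),env.get_contact_force())
for n in ("side",):
    c=imaging.read_camera(n); cv2.imwrite(f"pics/{n}4.png",c["frame"][:,:,::-1]); np.savez(f"{n}4.npz",**c)
print(env.get_time_s())
E
```

```text
False [ 0.44486887 -0.13968355  0.07619009] [ 0.09140225  1.02657785 -2.40363853]
False [ 0.45383454 -0.22273496  0.07592933] [-0.18269508 -0.20577522 -2.65142886]
15.5667
```

View pics/side4.png

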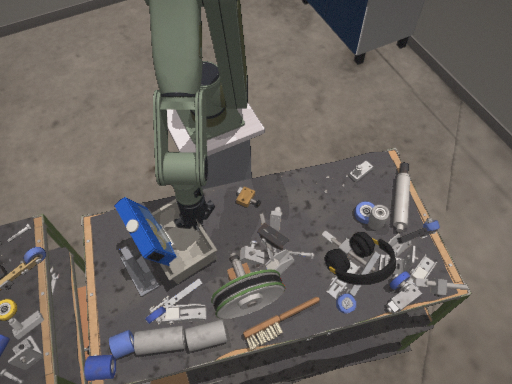

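The bin is under the flask (its visible part spans about (160–215, 215–280)), with no contact forces. Setting it down now.

```bash
python3 - <<'E'
from h import *
from station import env,imaging
w=-.0695
r=env.line_to(S(-.036+w,0,.056),feed=.05,guard=9); print(r,env.get_eef_pos(),env.get_contact_force())
env.ungrasp(); env.sleep(.2); print(env.get_contact_force())
p=env.get_eef_pos(); env.line_to(np.array([p[0],p[1],.20]),feed=.12); print(env.get_contact_force())
env.line_to(S(-.20,0,.36),feed=.25)
for n in ("side","scene","wrist"):
    c=imaging.read_camera(n); cv2.imwrite(f"pics/{n}5.png",c["frame"][:,:,::-1]); np.savez(f"{n}5.npz",**c)
c=load("side5.npz"); cv2.imwrite("pics/side5c.png",cv2.resize(c["frame"][170:310,90:270,::-1],None,fx=4,fy=4))
W=cloud(c); q=W-M; sx=q@XS; sy=q@YS; Z=W[...,2]
for nm,m in [("front rim",(abs(sx+.1055)<.012)&(abs(sy)<.09)),("endL",(abs(sy-.0995)<.02)&(sx>-.09)&(sx<-.03)),("endR",(abs(sy+.0995)<.02)&(sx>-.09)&(sx<-.03))]:
    m&=(Z>.076)&(Z<.1); print(nm,m.sum(),np.percentile(np.c_[sx,sy,Z][...] if 0 else np.c_[sx[m],sy[m],Z[m]],[3,50,97],axis=0).round(4).tolist())
m=(sx>-.14)&(sx<.05)&(abs(sy)<.14)&(Z>.078)&(Z<.094); P=np.c_[sx[m],sy[m]]*1000; print(cv2.minAreaRect(P.astype(np.float32)))
print(env.get_time_s())
E
```

```text
True [ 0.45484266 -0.22324702  0.06584296] [-1.88474579  0.55300363  9.7175811 ]
[ 0.54031337  0.13045488 -0.37448712]
[-1.03266017  0.37939783 -0.10213024]
front rim 186 [[-0.1169, -0.0825, 0.0792], [-0.1118, 0.0031, 0.0838], [-0.1071, 0.0848, 0.0884]]
endL 80 [[-0.0885, 0.1022, 0.0787], [-0.0598, 0.1088, 0.0834], [-0.0321, 0.1124, 0.0873]]
endR 71 [[-0.0873, -0.1055, 0.0772], [-0.0599, -0.0982, 0.0834], [-0.0324, -0.0941, 0.0881]]
((-38.53692626953125, 4.2376556396484375), (158.06771850585938, 220.6398468017578), 0.09387572109699249)
19.1583
```

View pics/side5c.png

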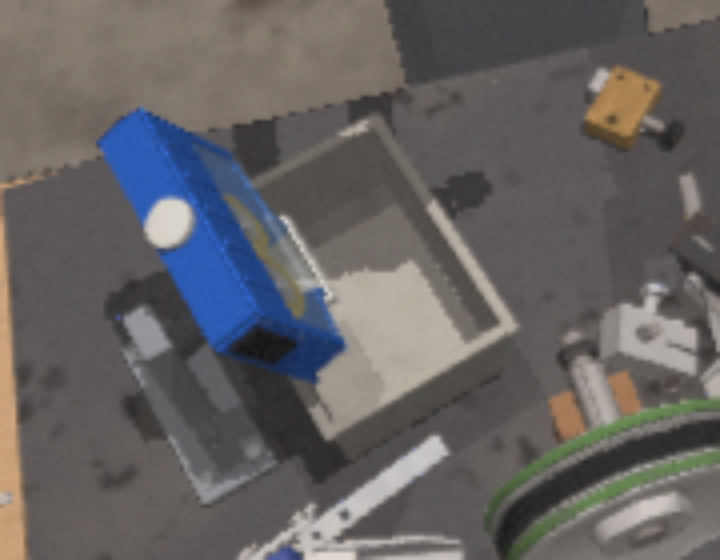

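View pics/scene5.png

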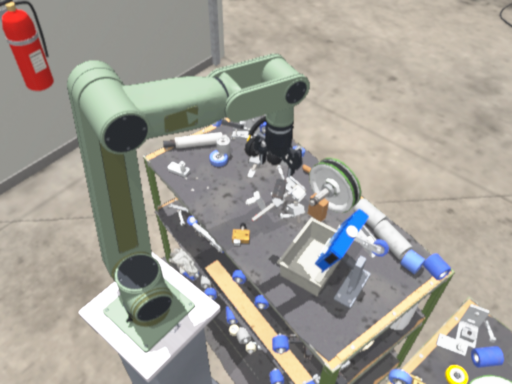

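The bin stands level and aligned at stand (−0.0385, 0.004), with the mouth over its opening. Next, taps on the right pad with shut fingers. I'll tilt the tool 15° so the gripper body stays clear of the rocking flask, and find contact gently first.

```bash
cat >> h.py <<'E'
def QT(t):
    t=np.deg2rad(t); z=-np.array([0,0,1])*np.cos(t)+YS*np.sin(t); x=YS*np.cos(t)+np.array([0,0,1])*np.sin(t); y=np.cross(z,x)
    return R.from_matrix(np.array([x,y,z]).T).as_quat()
E
python3 - <<'E'
from h import *
from station import env,imaging
env.grab()
env.line_to(S(.047,-.19,.36),QT(15),feed=.25)
env.line_to(S(.047,-.165,.229),feed=.2)
env.sleep(.2); f0=env.get_contact_force()@YS
r=env.line_to(S(.047,-.095,.229),feed=.03,guard=2); env.sleep(.1)
y=(env.get_eef_pos()-M)@YS
print(r,y,f0,env.get_contact_force(),env.get_contact_force()@YS)
for n in ("side","scene"):
    c=imaging.read_camera(n); cv2.imwrite(f"pics/{n}6.png",c["frame"][:,:,::-1]); np.savez(f"{n}6.npz",**c)
cv2.imwrite("pics/c6.png",np.hstack([cv2.resize(load("side6.npz")["frame"][170:310,90:230,::-1],(400,400)),cv2.resize(load("scene6.npz")["frame"][180:310,260:390,::-1],(400,400))]))
print(env.get_time_s())
E
```

```text
True -0.10825960098330227 0.17539797926756562 [-0.29877734 -0.78694466 -0.34535941] -0.3859414232979221
24.2333
```

View pics/c6.png

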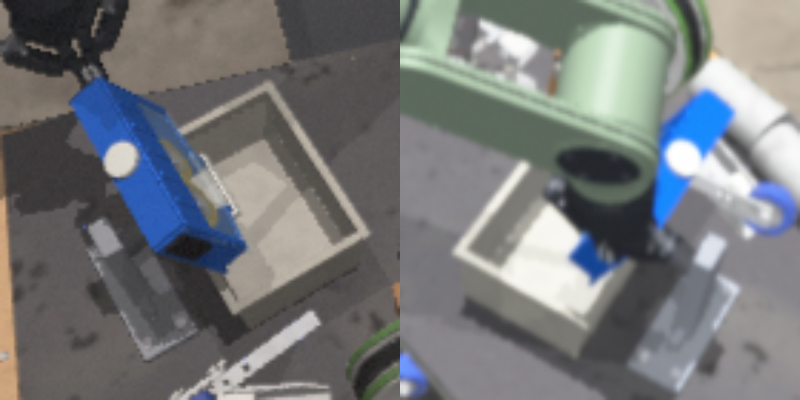

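Fingers are in light contact with the right pad near y=−0.109, as predicted, and nothing else is touched. First tap is 15 mm.

```bash
cat > tap.py <<'E'
from h import *
from station import env,imaging
import sys
def tap(k,depth=.015,x=.047,contact=-.1095):
    env.line_to(S(x,contact-.02,.229),feed=.15); env.sleep(.15); f0=env.get_contact_force()@YS
    env.line_to(S(x,contact+depth,.229),feed=.12)
    f=env.get_contact_force()@YS-f0; y=(env.get_eef_pos()-M)@YS
    env.line_to(S(x,contact-.02,.229),feed=.15); env.sleep(.5)
    print("tap",k,"F",round(f,2),"y",round(y,4),"t",env.get_time_s())
    c=imaging.read_camera("side"); np.savez(f"tap{k}.npz",**c)
    cv2.imwrite(f"pics/tap{k}.png",cv2.resize(c["frame"][170:310,90:270,::-1],None,fx=4,fy=4))
    h=cv2.cvtColor(c["frame"],cv2.COLOR_RGB2HSV)[170:310,90:270]
    m=cv2.inRange(h,(18,90,70),(35,255,255)); n,l,s,ce=cv2.connectedComponentsWithStats(m)
    print([(int(s[i,4]),ce[i].round().tolist()) for i in range(1,n) if s[i,4]>8])
tap(sys.argv[1],float(sys.argv[2]))
E
python3 tap.py 1 .015
```

```text
tap 1 F -16.57 y -0.0968 t 26.0
[(170, [103.0, 73.0]), (9, [77.0, 69.0]), (49, [85.0, 76.0])]
```

View pics/tap1.png

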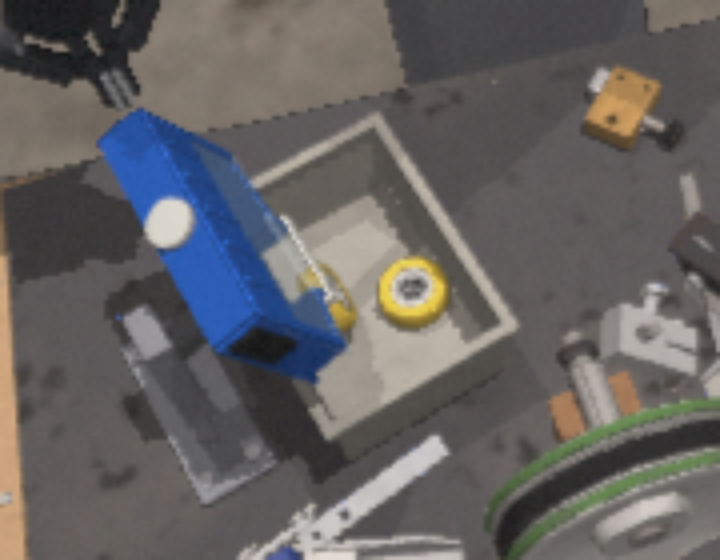

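One wheel lies in the bin at (412,290). The other shows at (335,305) beside the lip, and it's unclear whether it's below the mouth or still in the flask. I'll check its depth.

```bash
python3 - <<'E'
from h import *
from station import env,imaging
env.line_to(S(.047,-.30,.30),feed=.3); env.sleep(.3)
for n in ("side","scene"):
    c=imaging.read_camera(n); np.savez(f"{n}7.npz",**c)
    W=cloud(c); h=cv2.cvtColor(c["frame"],cv2.COLOR_RGB2HSV)
    q=W-M; sx=q@XS; sy=q@YS
    m=cv2.inRange(h,(16,80,60),(36,255,255))*((abs(sx+.03)<.15)&(abs(sy)<.15)).astype(np.uint8)
    k,l,s,ce=cv2.connectedComponentsWithStats(m)
    for i in range(1,k):
        if s[i,4]>5:
            P=np.c_[sx[l==i],sy[l==i],W[...,2][l==i]]; print(n,s[i,4],ce[i].round(),np.percentile(P,[5,50,95],axis=0).round(3).tolist())
cv2.imwrite("pics/c7.png",np.hstack([cv2.resize(load("side7.npz")["frame"][190:290,110:210,::-1],(400,400),interpolation=2),cv2.resize(load("scene7.npz")["frame"][200:300,280:380,::-1],(400,400),interpolation=2)]))
print(env.get_time_s())
E
```

```text
side 126 [177. 237.] [[-0.061, -0.059, 0.005], [-0.044, -0.023, 0.021], [-0.023, -0.01, 0.027]]
side 181 [194. 243.] [[-0.099, -0.009, 0.007], [-0.074, 0.022, 0.021], [-0.051, 0.039, 0.026]]
side 11 [168. 239.] [[-0.01, 0.01, 0.128], [-0.008, 0.022, 0.129], [-0.005, 0.028, 0.139]]
scene 117 [312. 265.] [[-0.059, -0.059, 0.009], [-0.031, -0.017, 0.023], [-0.006, 0.03, 0.028]]
scene 225 [263. 324.] [[-0.176, -0.148, -0.328], [-0.143, -0.134, -0.321], [-0.089, -0.108, -0.314]]
27.2167
```

View pics/c7.png

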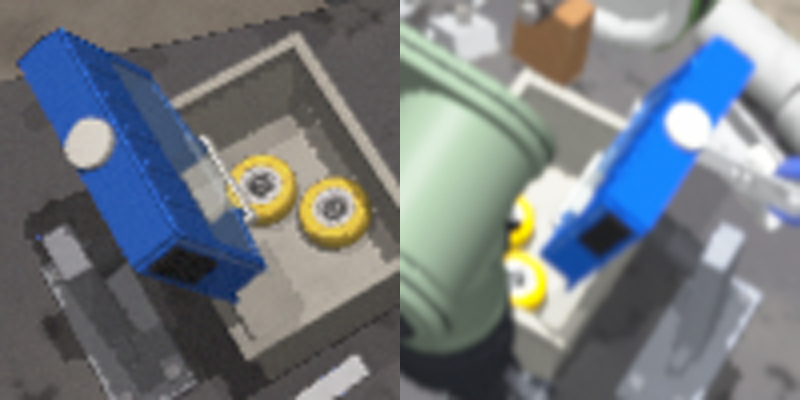

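Both wheels lie flat in the bin (tops at z≈0.02), and the flask window is empty. Last check: bin pose and bystanders against the first picture.

```bash
python3 - <<'E'
from h import *
from station import env
a=load("side0.npz")["frame"].astype(int); c=load("side7.npz"); b=c["frame"].astype(int)
d=(abs(cv2.GaussianBlur(a.astype(np.float32),(5,5),0)-cv2.GaussianBlur(b.astype(np.float32),(5,5),0)).max(-1)>35).astype(np.uint8)
n,l,s,_=cv2.connectedComponentsWithStats(d); print([s[i].tolist() for i in range(1,n) if s[i,4]>15])
W=cloud(c); q=W-M; sx=q@XS; sy=q@YS; Z=W[...,2]
m=(sx>-.14)&(sx<.05)&(abs(sy)<.14)&(Z>.078)&(Z<.094); print(cv2.minAreaRect((np.c_[sx[m],sy[m]]*1000).astype(np.float32)))
print(env.get_contact_force(),env.get_time_s()); env.job_done()
E
```

```text
[[38, 0, 44, 34, 676], [131, 0, 61, 85, 2212], [195, 0, 47, 84, 1631], [59, 3, 58, 64, 864], [84, 9, 4, 7, 16], [13, 21, 9, 6, 21], [23, 27, 30, 35, 485], [0, 39, 27, 40, 643], [0, 65, 70, 119, 3874], [39, 66, 8, 9, 50], [46, 70, 53, 70, 1979], [176, 81, 12, 16, 38], [236, 95, 12, 20, 95], [219, 107, 8, 18, 53], [234, 124, 5, 8, 23], [168, 126, 23, 13, 143], [182, 149, 27, 11, 112], [303, 151, 24, 15, 205], [270, 161, 76, 54, 1677], [148, 198, 71, 81, 1980], [283, 210, 23, 16, 119]]
((-38.77410125732422, 4.117301940917969), (157.90773010253906, 220.7754669189453), 0.15921887755393982)
[-0.01481653  0.11757411 -0.10219159] 27.2167
the job is handed in; nothing more can be done
```

Both wheels dropped into the bin on the first tap, and the job was handed in at 27.2 s of the 72 s allowed.

**What I did:** I gripped the bin by its near wall, carried it over the heap and set it down in front of the stand, under the mouth. Then I gave the flask's right pad one tap with shut fingers, about 13 to 15 mm deep, and backed the arm away.

**Last checks:**
- **Wheels:** both lie flat in the bin, and the flask window looks empty from the side camera.
- **Bin:** it stands level, 39 mm in front of the mouth and 4 mm to one side. The tap did not move it.
- **Other objects:** comparing the first and last side pictures, only the arm, the bin's old and new places with their shadows, and the flask's wheels show changes. The brown and drilled blocks show none.
- **Robot:** it touches nothing, and the tool force reads about 0.

**What did not match expectations:**
- The bin drooped about 6° in the grip while carried, and levelled when released.
- The tap force read 16.6 N at the turn of the tap, above the roughly 7 N the spring would give. I take the extra to be from the motion; it is well below the 60 N limit.

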